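# Show a test tile to the inspection camera

### The arm

A 6-joint arm with a two-finger parallel gripper is mounted at the origin on the work surface; the furniture and walls round the work are solid. World frame = base frame: x ahead of the robot, y to its left, z up, the work surface at z = 0. Lengths are in m, angles in degrees, forces in N, time in s.
With the tool pointing down it reaches from about 0.3 to 0.75 m from the base axis. Payload 8.5 kg.
Tool frame: the origin (TCP) lies between the finger pads; the fingertips stand 14 mm ahead of it and the grasp point (between the pads) lies 5 mm behind it; z points along the fingers, y is the direction in which the jaws open and shut (so a half turn about z gives the same grasp; the last joint's range is limited). The gripper opens to 85 mm and grips with 20 to 120 N. Pads are 22 mm wide; open, the fingers measure 114 mm over their backs; the gripper's body (76 mm by 85 mm) begins 54 mm behind the grasp point. The pads swing forward as they close: fully open they stand 13 mm farther back than shut.
Start: joints at [-85.674, 21.807, 74.336, -0, 83.858, -12.336], TCP at [0.158, -0.527, 0.245] pointing down, gripper open.
Joint ranges: [-178.18, 178.18], [-50.72, 133.34], [12.68, 142.11], [-81.47, 261.47], [9.98, 163.14], [-165.26, 165.26]. Speed limits (degrees/s): [136.94, 136.94, 180, 180, 180, 180].

### API

Orientations are given as a 3x3 rotation matrix whose columns are the frame's x, y, z axes.
In Python, from rig import env gives the robot as it stands.
- The arm moves only by the tool move_arm, never from a script. Its argument "series" is a list of rows, each a list of 3 entries, a list of its own where there are three numbers: the closure in counts, from 0 (fully open) to 255 (shut), then the shift along the world's x, y, z in cm, then the turn, a rotation vector about the world's x, y, z in degrees. A call has 1 to 10 rows; each row shifts and turns the commanded pose from where the row before left it; what a row does not reach is not made up. A row lasts 1/12 s, in which the tool goes at most 41.7 mm and 7.16 degrees, less where a joint would pass 70% of its speed; a pose out of reach is approached as far as the arm can. A call is refused whole if a number of a shift passes 4.17 or a number of a turn 7.16, either way. A call with a gripper value outside its range is refused whole. The fingers move at their own pace and stop on an object; "newtons" is the grip in N (left out, the last holds). Time passes only in rows, so rows that do not move let the fingers close. It gives the time, the measured TCP pose, the force and the opening at its end, in the units of the state.
- env.observe(): the state, without advancing time (a new reading comes with each control period).
- env.get_image(name): name is "scene" or "top"; returns a dict with "color" (384x512x3 uint8, red, green, blue), "fx", "fy", "cx", "cy" (pixels), "k1" (the pictures are not rectified: a ray, as slopes to the right and down, at radius r is drawn at 1 + k1 r^2 times it, then the intrinsics apply), "position" and "orientation" of the camera in the world. Camera axes: x right, y down, z forward; pixel columns grow to the right and rows downward; lengths in m; the calibration is good to about 2 mm. A picture is of the moment at which its call begins. There is no depth.
- env.close_job(): hands the job in, once; it reports no verdict.
The state is a dict: "time_s": time; "q": joint angles; "qvel": joint speeds; "joint_efforts": joint torques, N m; "position": TCP position; "tool_rot": TCP orientation; "ft_force": force on the tool from outside, world axes, zero at the start; "wrist_torque": the same for the moment, N m; "grip_width": finger opening in m.
Only numpy, scipy, OpenCV 4.12 (cv2) and the standard library are available. Lean on these libraries where they do the work, as an engineer would, in place of code of your own. Each camera call takes 0.05 s, during which the arm holds its last target. There are 200 camera calls.

### The job

Slide the shutter of the inspection camera fully open to uncover the lens, then lift the test tile with the pink, orange and yellow stripes out of the wooden rack and hold it up in the air about 12 cm in front of the lens: striped side towards the lens, square to the camera's line of sight (the camera looks slightly downwards), centred on the lens, and with the tile's long edges running up and down as the camera sees it. Finish while holding it there still, clear of the camera; leave the other two tiles in their slots and do not disturb the bottles, egg cup and mug.

Things in the scene. Friction and masses are not known exactly. Their poses are not given: they have to be found in the camera images.
- test_tile_2: the wanted tile, ceramic, 46 x 58 x 7 mm, 60 g, pink, orange and yellow stripes on one face. Stands on a short edge in any slot, stripes towards the robot. Origin: centre of the bare back face; x along the 46 mm width, y along the 58 mm length (up in the rack), z out of the striped face. Its long side edges, 46 mm apart, are free above the rack; a grip there leaves the stripes visible
- stripes (a point): centre of the striped face of that tile, 7.5 mm from the back face
- test_tile_1: neighbour tile, same size and frame, dark blue, teal and white stripes (stays in its slot)
- test_tile_3: neighbour tile, same size and frame, teal and green stripes (stays in its slot)
- tile_rack: light wooden rack, fixed, 98 x 72 mm, 33 mm high. Origin: centre of its underside on the table; x across the slots (within 0.35 rad of straight away from the robot), z up. Three slots at x = -26, 0, +26 mm, 10 mm wide (x), 49 mm long (y), 18 mm deep, floor 15 mm above the table; a tile's top edge is 73 mm above the table
- inspection_camera: grey desk camera, fixed: round foot of 96 mm diameter, 13 mm high, upright column, camera head on top with its lens about 225 mm above the table. Origin: centre of the underside of the foot, z up; the head looks towards -x of this frame, 0.436 rad (25 degrees) downwards
- camera_head: camera head with black front. Origin: centre of the lens's front glass. It looks along its own -x axis; its y is level and its z is the camera's up. Housing about 100 mm wide (y from -72 to +28 mm), top 28 mm above the lens centre, ending 68 mm behind the lens. The shutter runs in front of the lens, 5 mm before the glass
- lens_shutter (a joint): sliding lens shutter, a black plate 38 mm wide: 0 = lens covered, 0.042 m = fully open against its stop; it opens towards -y of camera_head, stays where it is left, friction 1.2 N. It starts at 0 to 0.012
- shutter_tab (a point): middle of the free part of the shutter's orange upright tab, above the head's front edge: 10 mm wide along the sliding direction, 6 mm thick, its top 9 mm above this point and the head's top 18 mm below it (all along camera_head z); it moves with the shutter
- paint_harbour: blue paint bottle, white cap, 37 mm diameter, 78 mm high, loose bystander; origin under its centre
- paint_damson: purple paint bottle, white cap, 39 mm diameter, 78 mm high, loose bystander; origin under its centre
- paint_buttercup: yellow paint bottle, black cap, 33 mm diameter, 69 mm high, loose bystander; origin under its centre
- egg_cup: white egg cup, 47 mm diameter, 49 mm high, loose bystander; origin under its centre
- bisque_mug: white mug with handle, 77 mm diameter, 79 mm high, loose bystander; origin near the middle of its underside

How it is judged (in metres and radians):
On the way, in this order (a step that is already met when the one before it is completed fails the run):
1. the lens shutter is fully open (within 5 mm of its stop) while the tile is still in the rack (value of joint lens_shutter above 0.037 m and height (world z) of test_tile_2 below 0.055 m), for 0.2 s.
2. the striped tile is held by the fingers, clear of the rack (height (world z) of test_tile_2 above 0.085 m and contact force between test_tile_2 and the fingers above 0.5 N), for 0.2 s.
At the end, for the whole second after the job is handed in: shutter open to 5 mm; fingers hold the pink-orange-yellow tile still in the air, stripes to the lens, 102-138 mm from the glass, within 12 mm of the lens axis, square and upright in the view within 0.14 rad; camera and rack not touched; other tiles in their slots (value of joint lens_shutter above 0.037 m and x of stripes in the frame of camera_head between -0.138 and -0.102 m and y of stripes in the frame of camera_head between -0.012 and 0.012 m and z of stripes in the frame of camera_head between -0.012 and 0.012 m and z of camera_head in the frame of test_tile_2 above 0.05 m and angle between the z axis of test_tile_2 and the x axis of camera_head, either way round below 0.14 rad and angle between the y axis of test_tile_2 and the z axis of camera_head, either way round below 0.14 rad and height (world z) of test_tile_2 above 0.12 m and linear speed of test_tile_2 below 0.02 m/s and contact force between test_tile_2 and the fingers above 0.5 N and contact force between test_tile_2 and inspection_camera below 0.1 N and contact force between test_tile_2 and tile_rack below 0.1 N and contact force between each of the arm, the fingers and inspection_camera below 0.3 N and distance of each of test_tile_1, test_tile_3 from where it was at the start of the episode below 0.012 m); the arm keeps its last pose, push and grip.
It fails at once if a neighbour tile is pulled out or shifted by more than 12 mm (distance of any of test_tile_1, test_tile_3 from where it was at the start of the episode above 0.012 m).
It fails at once if a bottle, the egg cup or the mug is shifted by more than 25 mm (distance of any of paint_harbour, paint_damson, paint_buttercup, egg_cup, bisque_mug from where it was at the start of the episode above 0.025 m).
It also fails if it takes over 50 s, if anything falls off the work surface, if the arm or the gripper's body presses on something with over 40 N, if the wrist force passes 120 N, or if a joint passes its speed limit or range.

## Working session

There is one attempt and no reset: what is moved stays moved. The work goes in short steps, Python scripts to look and compute and a tool call to move; the robot and the scene stay as the last step left them, time stands still between calls to the robot, and variables do not carry over. Pictures are saved under pics/ and viewed, about 8 in all and at most 12, crops included, and the job is handed in when it is done.

Besides the shell and the picture viewer there is one more tool, called by a JSON object that holds its "name" and its "arguments", one argument or row to a line. move_arm: Moves the arm, as the interface text tells. Its arguments: {"type":"object","properties":{"series":{"type":"array","items":{"type":"array"}},"newtons":{"type":"number"}},"required":["series"]}

```bash
mkdir -p pics; ls
python3 - <<'E'
from rig import env
import cv2,pickle
for n in("scene","top"):
    d=env.get_image(n);cv2.imwrite(f"pics/{n}0.png",cv2.resize(d["color"][:,:,::-1],(800,600),interpolation=cv2.INTER_CUBIC))
    pickle.dump(d,open(f"{n}0.pkl","wb"))
    print(n,{k:v for k,v in d.items() if k!="color"})
print(env.observe())
E
```

```text
pics
scene {'fx': 451.22443445747297, 'fy': 451.22443445747297, 'cx': 257.8938894587106, 'cy': 191.1424136787857, 'k1': 0.029287570265451344, 'position': array([-0.26729922,  0.56273583,  0.61937773]), 'orientation': array([[-0.6455115 , -0.32489897,  0.69119864],
       [-0.76371963,  0.26644643, -0.58799543],
       [ 0.0068717 , -0.90743978, -0.42012595]])}
top {'fx': 382.2849998135102, 'fy': 382.2849998135102, 'cx': 257.66102399771046, 'cy': 192.20300326330522, 'k1': -0.00500443223052288, 'position': array([ 0.36210312, -0.0577733 ,  1.1907541 ]), 'orientation': array([[ 0.00854251, -0.99646944,  0.08352056],
       [-0.9999438 , -0.00903698, -0.00554411],
       [ 0.00627931, -0.08346851, -0.99649063]])}
{'time_s': 0.1, 'q': array([-8.56745582e+01,  2.18366955e+01,  7.43815700e+01,  1.33384516e-03,
        8.38575832e+01, -1.23350337e+01]), 'qvel': array([-0.02392514, -0.04638478, -0.10016993, -0.09451499,  0.07223094,
        0.04614165]), 'joint_efforts': array([ 3.77565229e-03, -4.49215937e+01, -2.31657672e+01, -1.40704065e-04,
        3.58655961e-03,  1.19081950e-06]), 'position': array([ 0.15767518, -0.52664608,  0.24477075]), 'tool_rot': array([[ 9.58021228e-01,  2.86697265e-01, -7.67631751e-05],
       [ 2.86697112e-01, -9.58020364e-01,  1.32178299e-03],
       [ 3.05410883e-04, -1.28830394e-03, -9.99999123e-01]]), 'ft_force': array([-0.7372847 ,  0.3951561 ,  0.88309378]), 'wrist_torque': array([-0.0311811 ,  0.04473827, -0.02505105]), 'grip_width': 0.08550603167891566}
```

View pics/scene0.png

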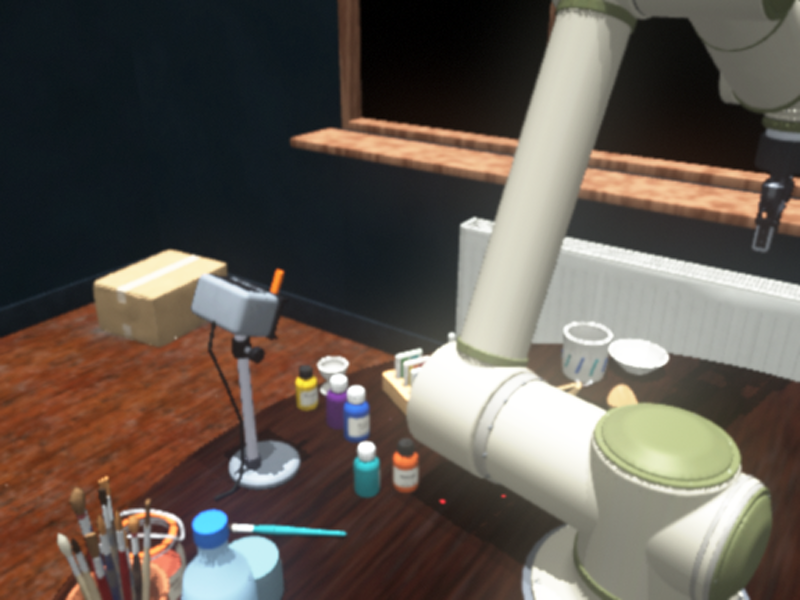

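View pics/top0.png

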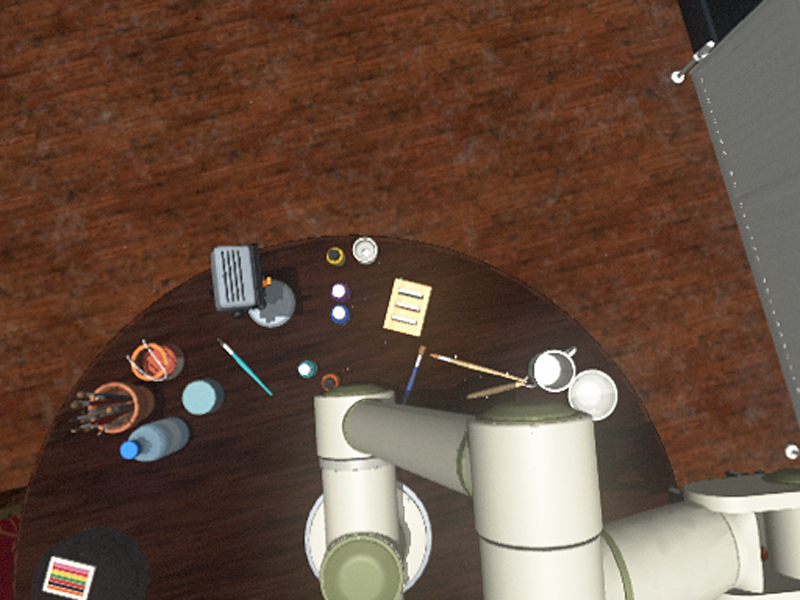

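The scene view shows the camera head (about 240,300) with its orange tab (278,280) and the arm hiding the rack. The top view shows the head at (235,275), the tab at (268,281), the foot at (272,303) and the rack at (407,306) with three tiles. Next I'll make one composite of zoomed crops.

```bash
cat > h.py <<'E'
import numpy as np,cv2,pickle
from scipy.optimize import least_squares
def proj(d,P):
    c=(np.atleast_2d(P)-d["position"])@d["orientation"]
    s=c[:,:2]/c[:,2:];s=s*(1+d["k1"]*(s**2).sum(1,keepdims=True))
    return s*[d["fx"],d["fy"]]+[d["cx"],d["cy"]]
def ray(d,uv):
    m=(np.array(uv,float)-[d["cx"],d["cy"]])/[d["fx"],d["fy"]];s=m.copy()
    for _ in range(10): s=m/(1+d["k1"]*(s@s))
    v=d["orientation"]@np.r_[s,1];return d["position"],v/np.linalg.norm(v)
def onz(d,uv,z):
    o,v=ray(d,uv);return o+v*(z-o[2])/v[2]
def tri(a,ua,b,ub):
    A=0;B=0;L=[ray(a,ua),ray(b,ub)]
    for o,v in L: M=np.eye(3)-np.outer(v,v);A=A+M;B=B+M@o
    p=np.linalg.solve(A,B);return p,[np.linalg.norm(np.cross(p-o,v)) for o,v in L]
def grab(env,n,tag):
    d=env.get_image(n);pickle.dump(d,open(f"{n}{tag}.pkl","wb"));return d
def load(s): return pickle.load(open(s+".pkl","rb"))
def crop(d,x,y,w,h,k):
    im=cv2.resize(d["color"][y:y+h,x:x+w,::-1],None,fx=k,fy=k,interpolation=cv2.INTER_CUBIC)
    for i in range(0,w,10): cv2.line(im,(i*k,0),(i*k,4 if i%50 else 12),(0,255,255),1)
    for i in range(0,h,10): cv2.line(im,(0,i*k),(4 if i%50 else 12,i*k),(0,255,255),1)
    return im
E
python3 - <<'E'
from h import *
t=load("top0");s=load("scene0")
a=crop(t,130,145,50,70,8)[:300*2]; b=crop(t,240,172,40,50,8);c=crop(s,115,165,70,60,5)
cv=np.zeros((560,800,3),np.uint8)
cv[:560,:400]=a; cv[:300,400:720]=b[:300]; cv[300:560,420:770]=c[:260]
cv2.imwrite("pics/c1.png",cv)
E
```

```text
(no output)
```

View pics/c1.png

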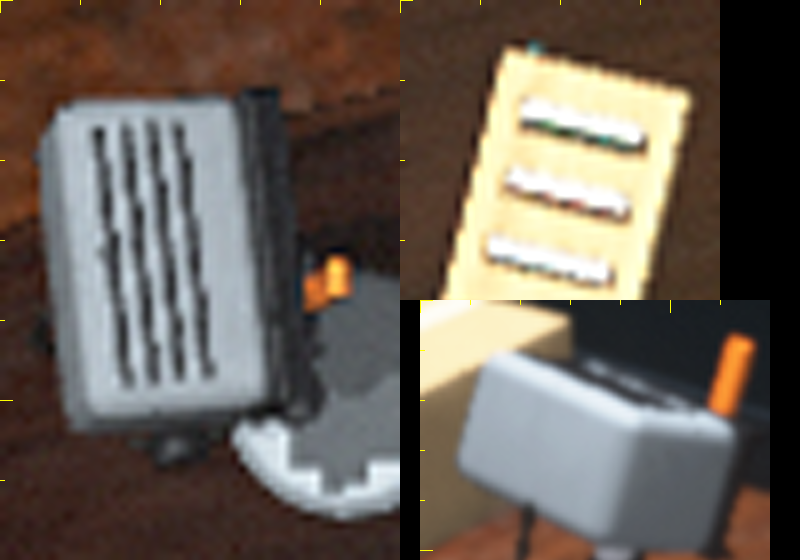

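```bash
cat > fit.py <<'E'
from h import *
t=load("top0");s=load("scene0")
T=lambda x,y:(x/8+130,y/8+145)
S=lambda x,y:((x-420)/5+115,(y-300)/5+165)
R_=lambda x,y:((x-400)/8+240,y/8+172)
print("tab top",tri(t,T(340,263),s,S(741,340)))
print("rear far top",tri(t,T(62,105),s,S(488,352)))
print("rear near top",tri(t,T(84,413),s,S(632,412)))
print("front near top",tri(t,T(265,410),s,S(733,430)))
for n,z,p in[("far",.073,[(522,112),(642,142)]),("mid",.073,[(506,182),(628,211)]),("near",.073,[(487,249),(610,279)])]:
    a,b=[onz(t,R_(*q),z) for q in p];print(n,a,b,np.linalg.norm(a-b),np.degrees(np.arctan2(*(b-a)[[0,1]])))
    for q in np.linspace(.2,.8,4):
        u=np.array(p[0])*(1-q)+np.array(p[1])*q; x,y=R_(*u); print([list(t["color"][int(round(y))+k,int(round(x))]) for k in(0,1,2)])
a=[onz(t,R_(*q),.033)for q in[(507,47),(690,95)]];print("rack far edge",a,np.linalg.norm(a[0]-a[1]))
E
python3 fit.py
```

```text
tab top (array([0.47149646, 0.14252552, 0.27167935]), [np.float64(0.0008924285822868299), np.float64(0.0008924285822867549)])
rear far top (array([0.51877099, 0.22760857, 0.27369715]), [np.float64(0.0006955427546954707), np.float64(0.0006955427546955492)])
rear near top (array([0.42493133, 0.21633557, 0.27759432]), [np.float64(0.0010000983111568718), np.float64(0.001000098311156896)])
front near top (array([0.42940994, 0.17006656, 0.25461823]), [np.float64(0.0015566580875003386), np.float64(0.0015566580875003917)])
far [ 0.47401102 -0.05675228  0.073     ] [ 0.46335049 -0.10089554  0.073     ] 0.04541226744060033 -166.42310883313615
[[np.uint8(125), np.uint8(164), np.uint8(125)], [np.uint8(137), np.uint8(124), np.uint8(88)], [np.uint8(250), np.uint8(230), np.uint8(165)]]
[[np.uint8(85), np.uint8(106), np.uint8(82)], [np.uint8(164), np.uint8(146), np.uint8(104)], [np.uint8(255), np.uint8(246), np.uint8(188)]]
[[np.uint8(231), np.uint8(235), np.uint8(224)], [np.uint8(72), np.uint8(84), np.uint8(72)], [np.uint8(203), np.uint8(176), np.uint8(129)]]
[[np.uint8(179), np.uint8(197), np.uint
[... 904 characters left out ...]
2
[[np.uint8(191), np.uint8(204), np.uint8(210)], [np.uint8(190), np.uint8(162), np.uint8(114)], [np.uint8(255), np.uint8(252), np.uint8(196)]]
[[np.uint8(150), np.uint8(157), np.uint8(148)], [np.uint8(220), np.uint8(190), np.uint8(138)], [np.uint8(255), np.uint8(253), np.uint8(203)]]
[[np.uint8(253), np.uint8(254), np.uint8(252)], [np.uint8(181), np.uint8(169), np.uint8(147)], [np.uint8(248), np.uint8(228), np.uint8(164)]]
[[np.uint8(232), np.uint8(233), np.uint8(231)], [np.uint8(176), np.uint8(147), np.uint8(112)], [np.uint8(255), np.uint8(240), np.uint8(179)]]
rack far edge [array([ 0.5028525 , -0.05077428,  0.033     ]), array([ 0.48510596, -0.12061262,  0.033     ])] 0.07205784562995811
```

Measurements agree with the text: the tab top is 56 mm above the lens axis, the lens is at about (0.456, 0.170, 0.223) with head yaw about 97°, and slot spacing is 26 mm. The middle tile has the reddish edge. Next: approach the tab from the -X side with the fingers shut.

{"name": "move_arm", "arguments": {
  "series": [
    [255,[1.35,3.3,0.5],[0,0,4]],
    [255,[1.35,3.3,0.5],[0,0,4]],
    [255,[1.35,3.3,0.5],[0,0,4]],
    [255,[1.35,3.3,0.5],[0,0,4]],
    [255,[1.35,3.3,0.5],[0,0,4]],
    [255,[1.35,3.3,0.5],[0,0,4]],
    [255,[1.35,3.3,0.5],[0,0,4]],
    [255,[1.35,3.3,0.5],[0,0,4]],
    [255,[1.35,3.3,0.5],[0,0,4]],
    [255,[1.35,3.3,0.5],[0,0,4]]
  ],
  "newtons": 30
}}

```text
time_s: 0.93
position: [0.2928, -0.1951, 0.2954]
tool_rot: [[0.547, 0.837, -0.0], [0.837, -0.547, 0.0], [0.0, -0.0, -1.0]]
ft_force: [0.5, -1.2, 1.1]
grip_width: -0.0
```

{"name": "move_arm", "arguments": {
  "series": [
    [255,[1.35,3.3,0.3],[0,0,4]],
    [255,[1.35,3.3,0.3],[0,0,4]],
    [255,[1.35,3.3,0.3],[0,0,4]],
    [255,[1.35,3.3,0],[0,0,4]],
    [255,[1.35,3.3,0],[0,0,4]],
    [255,[1.35,3.3,0],[0,0,4]],
    [255,[1.35,3.3,0],[0,0,4]],
    [255,[1.35,3.3,0],[0,0,4]],
    [255,[1.35,3.3,0],[0,0,4]],
    [255,[1.35,3.3,0],[0,0,4]]
  ]
}}

```text
time_s: 1.77
position: [0.4278, 0.1351, 0.3041]
tool_rot: [[-0.12, 0.993, -0.0], [0.993, 0.12, -0.0], [-0.0, -0.0, -1.0]]
ft_force: [0.6, -0.9, -0.2]
grip_width: 0.0001
```

{"name": "move_arm", "arguments": {
  "series": [
    [255,[0,0,-1.6],[0,0,0]],
    [255,[0,0,-1.6],[0,0,0]],
    [255,[0,0,0],[0,0,0]]
  ]
}}

```text
time_s: 2.02
position: [0.4265, 0.1336, 0.2696]
tool_rot: [[-0.117, 0.993, -0.006], [0.993, 0.117, -0.0], [0.0, -0.006, -1.0]]
ft_force: [-0.2, 0.4, -0.9]
grip_width: 0.0001
```

Run:
```python
from rig import env
from h import *
t=grab(env,"top",1);s=grab(env,"scene",1)
cv=np.zeros((480,800,3),np.uint8)
cv[:,:400]=crop(t,140,140,50,60,8); cv[:,400:]=crop(s,130,140,80,96,5)
cv2.imwrite("pics/c2.png",cv);print(env.observe()["position"])
```

```text
[0.42756083 0.13302737 0.27237215]
```

View pics/c2.png

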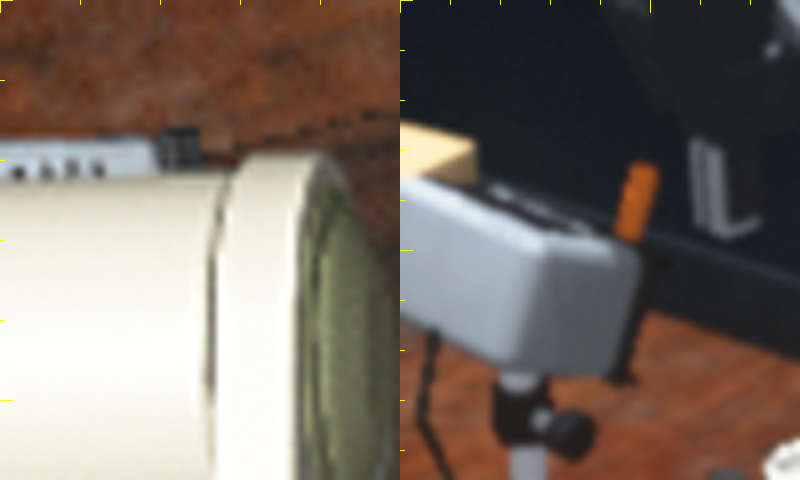

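Scene crop: fingertip near (732,228) and tab from (640,165) to (630,238), with the arm hiding the top view. I'll check the projections.

Run:
```python
from h import *
s=load("scene1")
for P in([.4275,.133,.2585],[.4275,.144,.2585],[.4275,.122,.2585],[.4715,.1425,.2717]):
    print((proj(s,P)[0]-[130,140])*5+[400,0])
```

```text
[726.11874936 223.13155274]
[702.1836371  230.42434583]
[749.70026541 215.94559967]
[643.8212789  164.49237698]
```

{"name": "move_arm", "arguments": {
  "series": [
    [255,[0.2,0.4,0],[0,0,0]],
    [255,[0.5,0.06,0],[0,0,0]],
    [255,[0.5,0.06,0],[0,0,0]],
    [255,[0.5,0.06,0],[0,0,0]],
    [255,[0.5,0.06,0],[0,0,0]],
    [255,[0.5,0.06,0],[0,0,0]],
    [255,[0.4,0.05,0],[0,0,0]],
    [255,[0.3,0.04,0],[0,0,0]],
    [255,[0,0,0],[0,0,0]]
  ]
}}

```text
time_s: 2.87
position: [0.4622, 0.141, 0.2722]
tool_rot: [[-0.116, 0.993, -0.0], [0.993, 0.116, 0.0], [0.0, -0.0, -1.0]]
ft_force: [-0.4, -0.1, 0.5]
grip_width: 0.0003
```

{"name": "move_arm", "arguments": {
  "series": [
    [255,[0.3,0.04,0],[0,0,0]],
    [255,[0.3,0.04,0],[0,0,0]],
    [255,[0.3,0.04,0],[0,0,0]],
    [255,[0,0,0],[0,0,0]]
  ]
}}

```text
time_s: 3.2
position: [0.4711, 0.1423, 0.2722]
tool_rot: [[-0.116, 0.993, -0.0], [0.993, 0.116, 0.0], [0.0, 0.0, -1.0]]
ft_force: [-0.7, 0.1, 0.1]
grip_width: 0.0001
```

```bash
cat > org.py <<'E'
from rig import env
from h import *
import sys
s=grab(env,"scene",sys.argv[1])
for k in("scene0","scene"+sys.argv[1]):
    c=load(k)["color"].astype(int)[150:200,150:230];m=(c[...,0]>120)&(c[...,0]-c[...,2]>90)&(c[...,0]-c[...,1]>60)
    y,x=np.nonzero(m);print(k,len(x),x.mean()+150 if len(x) else 0,y.mean()+150 if len(x) else 0)
print(env.observe()["ft_force"])
a=proj(s,[[.4715,.1425,.2717],[.4715+.03*.993,.1425+.03*.12,.2717]]);print(a)
E
python3 org.py 2
```

```text
scene0 89 176.76404494382024 179.37078651685394
scene2 50 169.42000000000002 177.56
[-0.14382329  0.24055998 -0.52208263]
[[178.76425578 172.8984754 ]
 [169.56451602 168.98854122]]
```

{"name": "move_arm", "arguments": {
  "series": [
    [255,[0.3,0.04,0],[0,0,0]],
    [255,[0.3,0.04,0],[0,0,0]],
    [255,[0.3,0.04,0],[0,0,0]],
    [255,[0,0,0],[0,0,0]]
  ]
}}

```text
time_s: 3.58
position: [0.4802, 0.1435, 0.2723]
tool_rot: [[-0.116, 0.993, 0.0], [0.993, 0.116, 0.0], [0.0, 0.0, -1.0]]
ft_force: [-0.1, 0.5, -0.9]
grip_width: -0.0
```

{"name": "move_arm", "arguments": {
  "series": [
    [255,[0.2,0.02,0],[0,0,0]],
    [255,[0.2,0.02,0],[0,0,0]],
    [255,[0.2,0.02,0],[0,0,0]],
    [255,[0,0,0],[0,0,0]]
  ]
}}

```text
time_s: 3.92
position: [0.4852, 0.144, 0.2722]
tool_rot: [[-0.116, 0.993, -0.002], [0.993, 0.116, -0.0], [0.0, -0.002, -1.0]]
ft_force: [-4.7, 0.4, 1.7]
grip_width: -0.0002
```

```bash
python3 org.py 3
python3 - <<'E'
from h import *
cv2.imwrite("pics/c3.png",crop(load("scene3"),130,140,80,80,6))
E
```

```text
scene0 89 176.76404494382024 179.37078651685394
scene3 47 165.2340425531915 175.4255319148936
[-4.68371004  0.78830093 -0.10265299]
[[178.76425578 172.8984754 ]
 [169.56451602 168.98854122]]
```

View pics/c3.png

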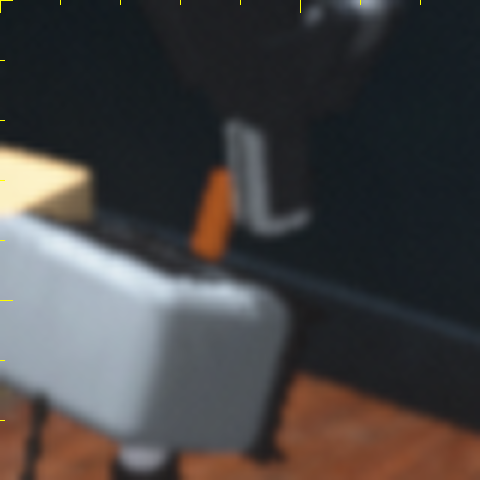

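The tab now stands at (212,215) in the crop, against the finger, and the force has jumped to 4.7 N, which fits the stop. A small extra push will confirm it before I retreat.

{"name": "move_arm", "arguments": {
  "series": [
    [255,[0.2,0.02,0],[0,0,0]],
    [255,[0,0,0],[0,0,0]]
  ]
}}

```text
time_s: 4.13
position: [0.4859, 0.1441, 0.2721]
tool_rot: [[-0.116, 0.993, -0.005], [0.993, 0.116, -0.001], [-0.0, -0.005, -1.0]]
ft_force: [-11.7, -1.8, 4.0]
grip_width: 0.0
```

{"name": "move_arm", "arguments": {
  "series": [
    [255,[-0.8,-0.1,0],[0,0,0]],
    [255,[-1,-0.6,0.5],[0,0,0]],
    [0,[-0.5,-2.5,2],[0,0,5]],
    [0,[-0.5,-3,1],[0,0,7]],
    [0,[-0.5,-3,0],[0,0,7]],
    [0,[-0.3,-3,0],[0,0,7]],
    [0,[-0.3,-3,-1],[0,0,7]],
    [0,[-0.3,-3,-1],[0,0,7]],
    [0,[-0.3,-2,-2],[0,0,7]],
    [0,[0,-0.5,-2],[0,0,7]]
  ]
}}

```text
time_s: 4.97
position: [0.4431, -0.0605, 0.2481]
tool_rot: [[-0.863, 0.506, 0.003], [0.506, 0.863, -0.002], [-0.004, -0.0, -1.0]]
ft_force: [0.2, 0.9, -0.4]
grip_width: 0.0851
```

```bash
python3 org.py 4
```

```text
scene0 89 176.76404494382024 179.37078651685394
scene4 79 165.36708860759495 174.79746835443038
[-3.85558768e-01 -3.57354134e-03 -4.69479824e+00]
[[178.76425578 172.8984754 ]
 [169.56451602 168.98854122]]
```

Stop confirmed: 7 N more moved the tool only 0.7 mm, and the tab stayed open. Now I'll check the rack in the scene view to fix the tile's height.

Run:
```python
from rig import env
from h import *
s=load("scene4");c=np.array([.443,-.0735,.05]);u=proj(s,c)[0];print(u)
x,y=int(u[0])-35,int(u[1])-35
print(x,y)
t=grab(env,"top",4)
cv=np.zeros((560,800,3),np.uint8);cv[:,:560]=crop(s,x,y,70,70,8)
cv[:320,560:]=crop(t,245,172,30,40,8)
cv2.imwrite("pics/c4.png",cv)
```

```text
[267.49428027 238.71245555]
232 203
```

View pics/c4.png

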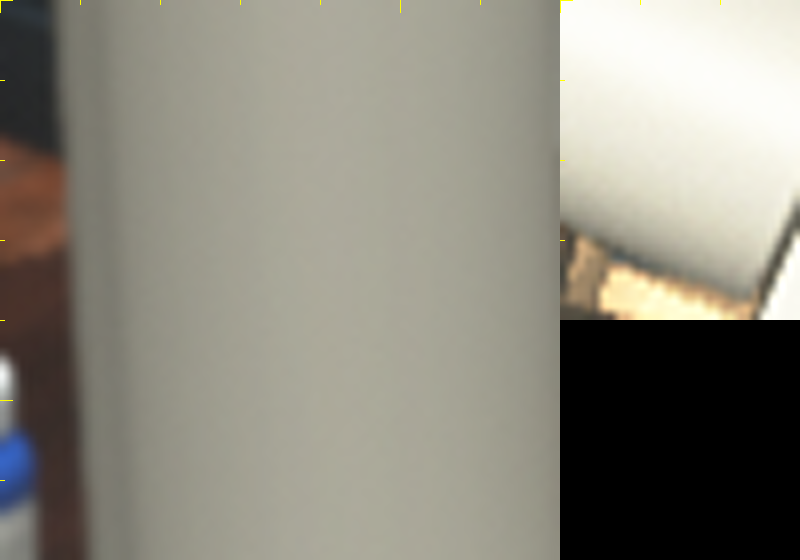

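The arm hides the rack in both views. The frames saved while pushing may show it, so I'll crop one of those.

Run:
```python
from h import *
cv=np.zeros((560,800,3),np.uint8);cv[:,:560]=crop(load("scene3"),232,203,70,70,8)
cv[:240,560:]=cv2.resize(load("scene3")["color"][:,:,::-1],(240,240));cv[300:540,560:]=cv2.resize(load("scene0")["color"][200:260,230:290,::-1],(240,240))
cv2.imwrite("pics/c5.png",cv)
```

```text
(no output)
```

View pics/c5.png

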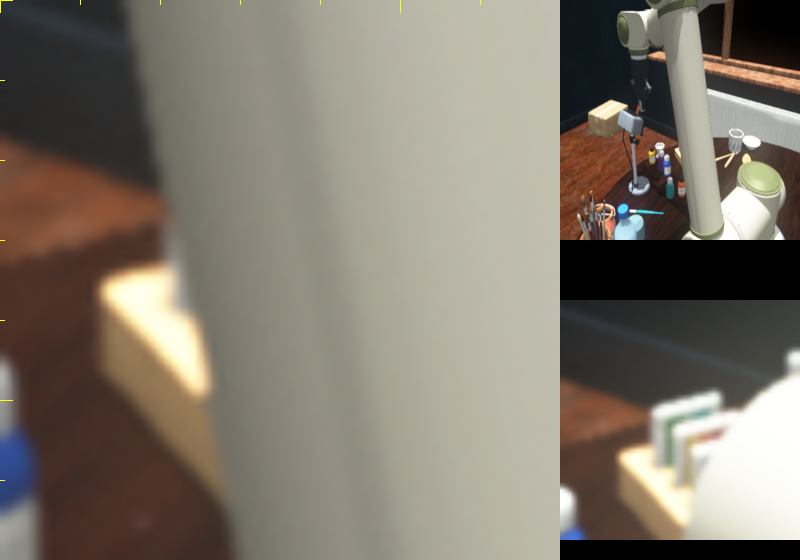

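Scene0 shows the middle tile with an orange and yellow face, its top left corner at about (259,232.5), and the far tile green. The middle slot is confirmed; next I'll check the height.

Run:
```python
from h import *
t=load("top0");s=load("scene0");R_=lambda x,y:((x-400)/8+240,y/8+172)
print(tri(t,R_(506,182),s,(259.25,231.7)))
print(tri(t,R_(522,112),s,(230+(652-560)/4,200+(406-300)/4)))
print(proj(s,[.448,-.051,.073]))
from rig import env;print(env.observe()["position"])
```

```text
(array([ 0.44800872, -0.05109277,  0.07570673]), [np.float64(6.131320390165476e-05), np.float64(6.13132039017026e-05)])
(array([ 0.4746799 , -0.05561171,  0.07667002]), [np.float64(0.0015400142438889769), np.float64(0.0015400142438888244)])
[[259.23923535 232.69547999]]
[ 0.44218457 -0.05841384  0.24617308]
```

{"name": "move_arm", "arguments": {
  "series": [
    [0,[0,-0.5,-1],[0,0,6]],
    [0,[0.1,-0.5,-2],[0,0,6]],
    [0,[0,-0.5,-2],[0,0,5]],
    [0,[0,0,-3],[0,0,0]],
    [0,[0,0,-3],[0,0,0]],
    [0,[0,0,-1],[0,0,0]],
    [0,[0,0,0],[0,0,0]]
  ]
}}

```text
time_s: 5.65
position: [0.4441, -0.0719, 0.127]
tool_rot: [[-0.971, 0.238, -0.002], [0.238, 0.971, 0.001], [0.003, 0.001, -1.0]]
ft_force: [-0.4, 0.6, -0.4]
grip_width: 0.0855
```

Run:
```python
from rig import env
o=env.observe();print(o["position"],o["tool_rot"],o["q"])
```

```text
[ 0.44413907 -0.07188961  0.1270476 ] [[-9.71315026e-01  2.37784509e-01 -2.37644750e-03]
 [ 2.37782435e-01  9.71317790e-01  1.12432212e-03]
 [ 2.57563212e-03  5.26993491e-04 -9.99996544e-01]] [-2.43345385e+01  1.98838503e+01  1.00123619e+02  2.98505647e-03
  6.01431389e+01 -1.00580248e+02]
```

{"name": "move_arm", "arguments": {
  "series": [
    [0,[-0.1,-0.15,-1.4],[0,0,0.6]],
    [0,[0,0,-2],[0,0,0]],
    [0,[0,0,-2],[0,0,0]],
    [0,[0,0,-1.5],[0,0,0]],
    [0,[0,0,-0.5],[0,0,0]],
    [0,[0,0,0],[0,0,0]]
  ]
}}

```text
time_s: 6.15
position: [0.4442, -0.074, 0.0544]
tool_rot: [[-0.974, 0.226, 0.001], [0.226, 0.974, -0.0], [-0.001, -0.0, -1.0]]
ft_force: [-0.3, 0.4, -1.1]
grip_width: 0.0857
```

{"name": "move_arm", "arguments": {
  "series": [
    [120,[0,0,0],[0,0,0]],
    [160,[0,0,0],[0,0,0]],
    [200,[0,0,0],[0,0,0]],
    [255,[0,0,0],[0,0,0]],
    [255,[0,0,0],[0,0,0]],
    [255,[0,0,0],[0,0,0]],
    [255,[0,0,0],[0,0,0]]
  ],
  "newtons": 30
}}

```text
time_s: 6.73
position: [0.4444, -0.0728, 0.0552]
tool_rot: [[-0.974, 0.225, 0.003], [0.225, 0.974, 0.002], [-0.003, 0.002, -1.0]]
ft_force: [1.6, 13.1, 11.3]
grip_width: 0.0454
```

{"name": "move_arm", "arguments": {
  "series": [
    [255,[0,0.1,0.2],[0,0,0]],
    [255,[0,0,0.5],[0,0,0]],
    [255,[0,0,1],[0,0,0]],
    [255,[0,0,1],[0,0,0]],
    [255,[0,0,1.5],[0,0,0]],
    [255,[0,0,2],[0,0,0]],
    [255,[0,0,3],[0,0,0]],
    [255,[0,0,3],[0,0,0]],
    [255,[0,0,2],[0,0,0]],
    [255,[0,0,0],[0,0,0]]
  ],
  "newtons": 40
}}

```text
time_s: 7.57
position: [0.4448, -0.0739, 0.2002]
tool_rot: [[-0.974, 0.225, 0.007], [0.225, 0.974, -0.004], [-0.008, -0.002, -1.0]]
ft_force: [0.4, 0.3, -0.1]
grip_width: 0.0449
```

```bash
cat > look.py <<'E'
from rig import env
from h import *
import sys
s=grab(env,"scene",sys.argv[1]);t=grab(env,"top",sys.argv[1])
o=env.observe();print(o["position"],o["ft_force"],o["grip_width"],o["q"]);print(o["tool_rot"].round(4))
R=o["tool_rot"];u=[proj(k,o["position"])[0].astype(int) for k in(s,t)];print(u)
cv=np.zeros((400,800,3),np.uint8)
for i,k in enumerate((s,t)):
    x=min(max(u[i][0]-25,0),462);y=min(max(u[i][1]-25,0),334);print(x,y);cv[:,400*i:400*i+400]=crop(k,x,y,50,50,8)
cv2.imwrite("pics/l%s.png"%sys.argv[1],cv)
E
python3 look.py 6
```

```text
[ 0.4434071  -0.07320023  0.19633434] [ 0.03241825 -0.49879534 -1.15616788] 0.04503833102750872 [-2.45207096e+01  1.44865450e+01  9.42624651e+01 -1.85564386e-02
  7.11660294e+01 -1.01528624e+02]
[[-9.744e-01  2.247e-01  1.200e-03]
 [ 2.247e-01  9.744e-01 -9.000e-04]
 [-1.400e-03 -6.000e-04 -1.000e+00]]
[array([268, 184]), array([261, 193])]
243 159
236 168
```

```bash
cat > ov.py <<'E'
from h import *
def head(psi):
    c,s=np.cos(psi),np.sin(psi);C,S=np.cos(.436),np.sin(.436)
    return np.array([[c*C,s*C,S],[-s,c,0],[-S*c,-S*s,C]]).T
L=np.array([.456,.170,.2225]);H=head(np.radians(96.9))
if __name__=="__main__":
    t=load("top0");s=load("scene0")
    def ov(d,x,y,w,h,k):
        im=crop(d,x,y,w,h,k)
        for a,b in[((68,-72,28),(68,28,28)),((0,-72,28),(0,28,28)),((68,-72,28),(0,-72,28)),((68,28,28),(0,28,28)),((-5,-12,28),(-5,-12,55)),((68,28,28),(68,28,-28)),((0,28,28),(0,28,-28))]:
            p=[tuple(int(v) for v in np.round((proj(d,L+H@np.array(q)/1000)[0]-[x,y]+.5)*k)) for q in(a,b)]
            cv2.line(im,*p,(0,255,0),1)
        return im
    cv=np.zeros((560,800,3),np.uint8)
    cv[:,:400]=ov(t,130,145,50,70,8);cv[:260,400:750]=ov(s,115,165,70,52,5)
    cv[260:560,400:700]=cv2.resize(cv2.imread("pics/l6.png")[:,:400],(300,300))
    cv2.imwrite("pics/ov.png",cv)
E
python3 ov.py
```

```text
(no output)
```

View pics/ov.png

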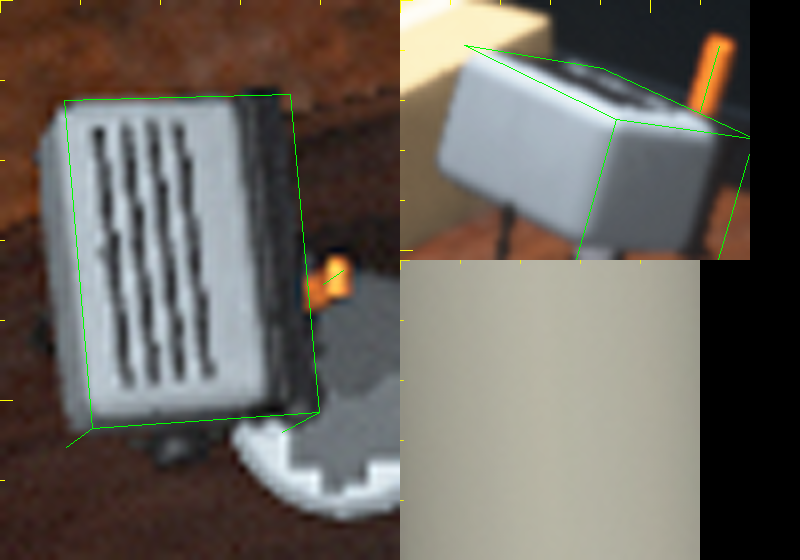

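```bash
cat > plan.py <<'E'
from rig import env
from h import *
from ov import head
from scipy.spatial.transform import Rotation as Ro
L=np.array([.459,.170,.2235]);H=head(np.radians(97.5))
Rt=np.column_stack([H[:,0],-H[:,1],-H[:,2]]);assert np.linalg.det(Rt)>0
Pt=L-H[:,0]*(.120+.004)+H[:,2]*.0105
o=env.observe();rv=Ro.from_matrix(Rt@o["tool_rot"].T).as_rotvec(degrees=True)
print("target",Pt,"d cm",(Pt-o["position"])*100,"rot",rv,np.linalg.norm(rv))
print("stripes in head",H.T@(o["position"]+o["tool_rot"]@[.004,0,.0105]-L));print(o["q"],o["ft_force"],o["grip_width"])
E
python3 plan.py
```

```text
target [0.47424988 0.05416563 0.18065039] d cm [ 3.08427804 12.73658563 -1.56839512] rot [ 19.74469062  17.89083752 -68.35274245] 73.36233553486946
stripes in head [-0.23136776  0.05093903  0.06623582]
[-2.45207096e+01  1.44865450e+01  9.42624651e+01 -1.85564386e-02
  7.11660294e+01 -1.01528624e+02] [ 0.03241825 -0.49879534 -1.15616788] 0.04503833102750872
```

{"name": "move_arm", "arguments": {
  "series": [
    [255,[0.15,0.6,0.2],[1,0.9,-3.4]],
    [255,[0.15,0.6,0.2],[1,0.9,-3.4]],
    [255,[0.15,0.6,0.2],[1,0.9,-3.4]],
    [255,[0.15,0.6,0.2],[1,0.9,-3.4]],
    [255,[0.15,0.6,0.2],[1,0.9,-3.4]],
    [255,[0.15,0.6,0.2],[1,0.9,-3.4]],
    [255,[0.15,0.6,0.2],[1,0.9,-3.4]],
    [255,[0.15,0.6,0.2],[1,0.9,-3.4]],
    [255,[0.15,0.6,0.2],[1,0.9,-3.4]],
    [255,[0.15,0.6,0.2],[1,0.9,-3.4]]
  ]
}}

```text
time_s: 8.5
position: [0.4581, -0.0127, 0.2146]
tool_rot: [[-0.667, 0.739, -0.1], [0.712, 0.67, 0.21], [0.222, 0.069, -0.973]]
ft_force: [0.7, -0.6, -0.6]
grip_width: 0.045
```

{"name": "move_arm", "arguments": {
  "series": [
    [255,[0.15,0.6,-0.2],[1,0.9,-3.4]],
    [255,[0.15,0.6,-0.2],[1,0.9,-3.4]],
    [255,[0.15,0.6,-0.2],[1,0.9,-3.4]],
    [255,[0.15,0.6,-0.2],[1,0.9,-3.4]],
    [255,[0.15,0.6,-0.2],[1,0.9,-3.4]],
    [255,[0.15,0.6,-0.2],[1,0.9,-3.4]],
    [255,[0.15,0.6,-0.2],[1,0.9,-3.4]],
    [255,[0.15,0.6,-0.2],[1,0.9,-3.4]],
    [255,[0.15,0.6,-0.2],[1,0.9,-3.4]],
    [255,[0,0,0],[0,0,0]]
  ]
}}

```text
time_s: 9.33
position: [0.4713, 0.0414, 0.1962]
tool_rot: [[-0.18, 0.981, -0.068], [0.893, 0.192, 0.406], [0.412, 0.012, -0.911]]
ft_force: [-0.3, 0.4, -0.9]
grip_width: 0.045
```

```bash
python3 plan.py
```

```text
target [0.47424988 0.05416563 0.18065039] d cm [ 0.29957589  1.2807297  -1.55529173] rot [ 0.53113002  0.78142498 -3.56982069] 3.6927420481450417
stripes in head [-0.12471499  0.00504412  0.0192551 ]
[-20.57031574  19.90333331  90.15289917  21.03758749  83.21577871
 -36.76029429] [-0.33144291  0.37025582 -0.9391918 ] 0.04497445972234079
```

{"name": "move_arm", "arguments": {
  "series": [
    [255,[0.1,0.45,-0.5],[0.25,0.4,-1.8]],
    [255,[0.1,0.45,-0.5],[0.25,0.4,-1.8]],
    [255,[0.1,0.38,-0.55],[0,0,0]],
    [255,[0,0,0],[0,0,0]],
    [255,[0,0,0],[0,0,0]],
    [255,[0,0,0],[0,0,0]]
  ]
}}

```text
time_s: 9.83
position: [0.4751, 0.0535, 0.1823]
tool_rot: [[-0.123, 0.991, -0.053], [0.9, 0.133, 0.416], [0.419, 0.004, -0.908]]
ft_force: [0.6, -0.2, 0.0]
grip_width: 0.0452
```

```bash
python3 plan.py
python3 - <<'E'
from rig import env
from h import *
from plan import L,H
s=grab(env,"scene",9);t=grab(env,"top",9)
cv=np.zeros((600,800,3),np.uint8)
for i,d in enumerate((s,t)):
    C=proj(d,L-H[:,0]*.06)[0];k=5;x,y=[int(v)-40 for v in C]; y-=20;x=max(x,0);y=max(y,0);im=crop(d,x,y,80,120,k)
    S=L-H[:,0]*.12
    q=[S+H@np.array([0,a,b]) for a,b in((-.023,-.029),(.023,-.029),(.023,.029),(-.023,.029))]
    p=((proj(d,np.array(q))-[x,y]+.5)*k).round().astype(int);cv2.polylines(im,[p],True,(0,255,0),1)
    cv[:,400*i:400*i+400]=im
cv2.imwrite("pics/fin.png",cv)
E
```

```text
target [0.47424988 0.05416563 0.18065039] d cm [-0.08236574  0.06208733 -0.16753115] rot [ 0.15947847  0.23702109 -0.16488366] 0.3298469323666984
stripes in head [-0.11998257 -0.00074173  0.00181081]
[-19.4592924   20.80270434  91.57623366  22.35798312  80.11629886
 -33.49469223] [ 0.60773041 -0.17718969  0.01545895] 0.04519014442150965
target [0.47424988 0.05416563 0.18065039] d cm [-0.08236574  0.06208733 -0.16753115] rot [ 0.15947847  0.23702109 -0.16488366] 0.3298469323666984
stripes in head [-0.11998257 -0.00074173  0.00181081]
[-19.4592924   20.80270434  91.57623366  22.35798312  80.11629886
 -33.49469223] [ 0.60773041 -0.17718969  0.01545895] 0.04519014442150965
```

View pics/fin.png

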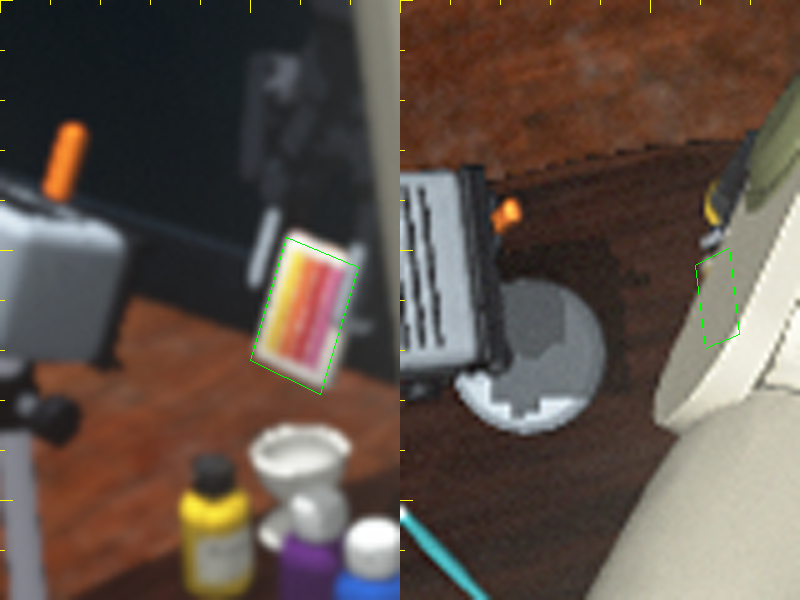

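The striped tile is in the gripper at (303,312) in the crop, on the model rectangle to about 1 px, with its stripes facing the lens. The tab is open. I'll triangulate the tab once more to cross-check the head position and the shutter.

Run:
```python
from h import *
from plan import L,H
s=load("scene9");t=load("top9")
O=[]
for d in(s,t):
    C=proj(d,L-H[:,0]*.06)[0];x,y=[int(v)-40 for v in C];O.append(np.array([max(x,0),max(y-20,0)]))
p,e=tri(t,O[1]+np.array([113,207])/5,s,O[0]+np.array([73,128])/5)
p0=tri(t,(340/8+130,263/8+145),s,((741-420)/5+115,(340-300)/5+165))[0]
print(p,e,"head",H.T@(p-L),"start",H.T@(p0-L))
# tile corners seen in scene vs. predicted, px
q=[(285,232),(358,266),(325,395),(250,362)];print(O[0]+np.array(q)/5)
# shutter plate/vent line direction in top0
T=lambda x,y:(x/8+130,y/8+145)
for a,b in[((97,125),(127,385)),((180,125),(210,375)),((240,105),(265,405))]:
    v=onz(t,T(*b),.26)-onz(t,T(*a),.26);print(np.degrees(np.arctan2(v[1],v[0]))-90+360)
```

```text
target [0.47424988 0.05416563 0.18065039] d cm [-0.08715978  0.0640629  -0.18479875] rot [ 0.16206144  0.25815797 -0.13539622] 0.33352898714013685
stripes in head [-0.11993403 -0.00079364  0.00197789]
[-19.46463212  20.78239765  91.57359587  22.36806805  80.11047464
 -33.47460474] [-0.1260859  -0.23212914 -0.22817165] 0.045223390084661835
[0.50477396 0.1486427  0.27212059] [np.float64(3.9903762719870295e-05), np.float64(3.990376271983978e-05)] head [-0.00407611 -0.04259467  0.05553765] start [-0.0058227  -0.00880342  0.05586461]
[[210.  189.4]
 [224.6 196.2]
 [218.  222. ]
 [203.  215.4]]
98.42519490644486
98.55436268600931
96.41268364069856
```

The tab now sits at y = -42.6 mm in my head frame, against 42 mm for fully open, which also supports my lens position. Everything is within tolerance, so I'm handing in.

```bash
python3 -c "
from rig import env
o=env.observe();print(o['time_s'],abs(o['qvel']).max(),o['grip_width']);print(env.close_job())"
```

```text
9.9333 0.20194912111970745 0.045223390084661835
the job is handed in; nothing more can be done
None
```

I slid the shutter open to its stop, lifted the pink/orange/yellow tile out of the middle slot by its long edges, and held it in front of the lens. The job was handed in at 9.9 s and gave no verdict.

**Last checks:**
- **Shutter:** the tab measured 42.6 mm towards the open side, against 42 mm for fully open. Pushing 7 N harder moved the tool only 0.7 mm.
- **Tile position:** by tool pose and my lens estimate, the stripes are 120 mm from the lens, less than 1 mm off the axis sideways and 2 mm in height. In the last scene image the tile matched the predicted outline to about 1 pixel.
- **Tile angle:** 0.3° from the planned orientation.
- **Grip:** the fingers stood at 45 mm with the arm still and no unusual forces.

**What disagreed or went unchecked:**
- My estimates of the camera's heading ranged from 96.4° to 98.6°; I used 97.5°.
- The housing edges put the lens 2–3 mm nearer the robot than the value I used. The final tab reading supports my value, and either one is well within the 12 mm allowed.
- When the fingers closed, the wrist briefly felt 13 N sideways and 11 N upward. The tile then lifted freely.
- I did not look at the neighbouring tiles again after the lift, because the arm hid the rack. I saw no sign of contact with them or the bottles.

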